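# Close the glazed tea chest without letting its lid slam

## Robot

A 6-joint arm with a two-finger parallel gripper is mounted at the origin on a cart in front of the work surface, level with it; the furniture and walls round the work are solid. World frame = base frame: x ahead of the robot, y to its left, z up, the work surface at z = 0. Lengths are in m, angles in rad, forces in N, time in s.
With the tool pointing down it reaches from about 0.325 to 0.9 m from the base axis. Payload 6.1 kg.
Tool frame: the origin (TCP) lies at the very end of the fingers, on their centre line; the grasp point (between the pads) lies 19 mm behind it; z points along the fingers, y is the line along which they close (so a half turn about z gives the same grasp; the last joint's range is limited). The gripper opens to 85 mm and grips with 20 to 120 N. Pads are 22 mm wide; open, the fingers measure 114 mm over their backs; the gripper's body (76 mm by 85 mm) begins 54 mm behind the grasp point. The pads swing forward as they close: fully open they stand 13 mm farther back than shut.
Start: joints at [-1.408, 0.22, 1.526, -0, 1.395, -0.126], TCP at [0.178, -0.599, 0.231] pointing down, gripper open.
Joint ranges: [-2.98, 2.98], [-0.91, 2.08], [0.09, 2.57], [-1.24, 4.39], [0.2, 2.65], [-2.68, 2.68]. Speed limits (rad/s): [2.57, 2.57, 3.01, 3.14, 3.14, 3.14].

## Interface

Orientations are given as a rotation vector (axis times angle).
In Python, from workcell import env gives the robot as it stands.
- The arm moves only by the shell command python3 drive.py 'ROWS'. ROWS is a JSON object with one list for each field, all of the same length, 1 to 20, a row being the entries at one place: rx, ry, rz (a rotation vector in fractions of the full range, 1 being pi rad), sx, sy, sz (the shift in fractions of the full range, 1 being 0.4 m), jaw (the finger opening in m); each row shifts and turns the commanded pose from where the row before left it, along the tool's axes as they then stand; what a row does not reach is not made up. A row lasts 1/8 s, in which the tool goes at most 0.0625 m and 0.188 rad, less where a joint would pass 70% of its speed; a pose out of reach is approached as far as the arm can. The fingers move at their own pace and stop on an object; the grip force is fixed at half the most. Time passes only in rows, so rows that do not move let the fingers close. It prints the time, the measured TCP pose, the force, the opening and the grip force at its end. No shift or turn number may pass 1 either way. Input that does not fit is refused with a message, and nothing moves.
- env.read_state(): the state, without advancing time (a new reading comes with each control period).
- env.read_camera(name): name is "side" or "top"; returns a dict with "frame" (420x560x3 uint8, red, green, blue), "mtx" (3x3 intrinsics, pixels), "camera_from_world" (4x4, takes a point from world to camera coordinates). Camera axes: x right, y down, z forward; pixel columns grow to the right and rows downward; lengths in m; the calibration is good to about 2 mm. A picture is of the moment at which its call begins. There is no depth.
- env.sign_off(): hands the job in; it is judged then, once.
The state is a dict: "time": time; "qpos": joint angles; "joint_vel": joint speeds; "joint_torque": joint torques, N m; "tcp_pos": TCP position; "orientation": TCP orientation; "contact_force": force on the tool from outside, world axes, zero at the start; "wrist_torque": the same for the moment, N m; "opening": finger opening in m; "gripper_force": force on a finger pad.
Only numpy, scipy, OpenCV 4.12 (cv2) and the standard library are available. Lean on these libraries where they do the work, as an engineer would, in place of code of your own. Each camera call takes 0.05 s, during which the arm holds its last target. There are 200 camera calls.

## Task

Shut the tea chest: with your fingers, without gripping the lid, tip the glazed lid forward from where it leans open until it falls by itself, catch it on the fingers before it gets down, and lower it slowly until it lies fully shut - it must not slam or be dropped. Do not pick up or shift anything else on the worktop.

Things in the scene. Friction and masses are not known exactly. Their poses are not given: they have to be found in the camera images.
- tea_chest: low bamboo chest, 150 mm deep (x) x 270 wide (y) x 95 tall, walls 9 mm, fixed to the worktop; tea sachets in it stay below the rim. Origin under its middle; +x points from the front wall (facing the robot) to the hinged back wall, z up. Its lid: bamboo frame 150 x 270 mm, 13 mm thick, round a glass pane, 0.3 to 0.45 kg in all, with a pull tab at its front edge
- chest_lid (a joint): lid angle, rad: 0 shut, 1.57 upright, 1.72 leaning back on its stop; starts at 1.68 to 1.72. Turns about the chest's y axis at hinge_mid. Damped hinge with some dry friction: within 0.09 rad of upright the lid stays put; tipped farther forward it falls by itself, slowly at first (2 to 5 s from 1.35 to shut), landing at 0.7 to 1.2 rad/s: a slam. Holding it up takes up to 2.5 N at the tab
- hinge_mid (a point): middle of the hinge axis, on the chest's back top edge: 75 mm behind the chest's middle, 96 mm above the worktop; axes as the chest's
- tab_edge (a point): middle of the free edge of the lid's bamboo pull tab, on the underside, 175 mm from the hinge axis; moves with the lid. Tab: 80 mm wide (y), mid-lid, 9 mm thick; shut, it stands out 25 mm past the front wall, 97 to 106 mm above the worktop, nothing under it. Lid axes: -x from hinge to tab, y along the hinge, z out of the outer face
- mug: speckled stoneware mug, 86 mm across, 90 mm tall, stands to the right of the chest; origin under its middle
- kitchen_timer: white round kitchen timer, 63 mm across, 55 mm tall, stands to the left of the chest; origin under its middle
- tea_canister: orange canister with wooden lid, 87 mm across, 100 mm tall, at the right; origin under its middle
- bananas: bunch of bananas, 204 mm long, 63 mm tall, at the right front; origin under its middle
- tea_box: dark cardboard carton, 64 x 142 x 75 mm, at the left front; origin under its middle
- lime: lime, 57 x 46 x 45 mm, at the left; origin under its middle
- pepper_mill: dark wooden pepper mill, 58 mm across, 150 mm tall, right rear; origin under its middle

How it is judged:
On the way, in this order (a step that is already met when the one before it is completed fails the run):
1. the lid has been tipped forward and falls by itself, nothing touching it (value of joint chest_lid between 0.75 and 1.48 rad and velocity of joint chest_lid below -0.03 rad/s and contact force between each of the arm, the fingers and chest_lid below 0.05 N), for 0.1 s.
2. the falling lid is caught: fingers carry it, still 0.12 to 0.8 rad open, slower than it would fall (under 0.4 rad/s) (value of joint chest_lid between 0.12 and 0.8 rad and velocity of joint chest_lid above -0.4 rad/s and contact force between the fingers and chest_lid above 0.2 N), for 0.2 s.
At the end, for the whole second after the job is handed in: the lid lies shut on the rim (within 0.015 rad, under 3 mm at the tab) and at rest, the fingers are clear, and each bystander is within 20 mm of where it stood (value of joint chest_lid below 0.015 rad and velocity of joint chest_lid between -0.05 and 0.05 rad/s and distance of each of mug, kitchen_timer, tea_canister, bananas, tea_box, lime, pepper_mill from where it was at the start of the episode below 0.02 m); the robot touches nothing.
It fails at once if the lid slams: it comes down faster than 0.45 rad/s while between 0.03 and 0.3 rad open (value of joint chest_lid between 0.03 and 0.3 rad and velocity of joint chest_lid below -0.45 rad/s).
It fails at once if the lid is gripped or forced: more than 25 N between fingers and lid (contact force between the fingers and chest_lid above 25 N).
It fails at once if another thing on the worktop is shifted or lifted by more than 20 mm (distance of any of mug, kitchen_timer, tea_canister, bananas, tea_box, lime, pepper_mill from where it was at the start of the episode above 0.02 m).
It also fails if it takes over 48 s, if anything falls off the work surface, if the arm or the gripper's body presses on something with over 40 N, if the wrist force passes 120 N, or if a joint passes its speed limit or range.

## Working session

There is one attempt and no reset: what is moved stays moved. The work goes in short steps, Python scripts to look and compute and a shell command to move; the robot and the scene stay as the last step left them, time stands still between calls to the robot, and variables do not carry over. Pictures are saved under pics/ and viewed, at most 10 in all, crops included, and the job is handed in when it is done.

```bash
ls; mkdir -p pics; python3 - <<'E'
from workcell import env
import cv2,numpy as np
for n in("side","top"):
    c=env.read_camera(n); cv2.imwrite(f"pics/{n}0.png",c["frame"][:,:,::-1]); np.savez(f"{n}.npz",**c)
    print(n,c["mtx"].round(1).tolist(),np.linalg.inv(c["camera_from_world"]).round(3).tolist())
s=env.read_state();print(s["time"],s["tcp_pos"],s["orientation"],s["contact_force"])
E
```

```text
drive.py
pics
workcell.py
side [[405.6, 0.0, 280.7], [0.0, 405.6, 216.9], [0.0, 0.0, 1.0]] [[-0.981, -0.175, 0.087, 0.411], [-0.195, 0.843, -0.501, 0.638], [0.014, -0.508, -0.861, 1.119], [0.0, 0.0, 0.0, 1.0]]
top [[429.8, 0.0, 275.9], [0.0, 429.8, 209.4], [0.0, 0.0, 1.0]] [[0.024, -0.996, 0.082, 0.411], [-1.0, -0.024, 0.006, 0.056], [-0.004, -0.082, -0.997, 1.372], [0.0, 0.0, 0.0, 1.0]]
0.1 [ 0.17790122 -0.59859419  0.23030827] [-3.10720622e+00 -4.51785807e-01  7.11285762e-05] [ 0.18466309 -0.91466465 -0.37939182]
```

View pics/side0.png

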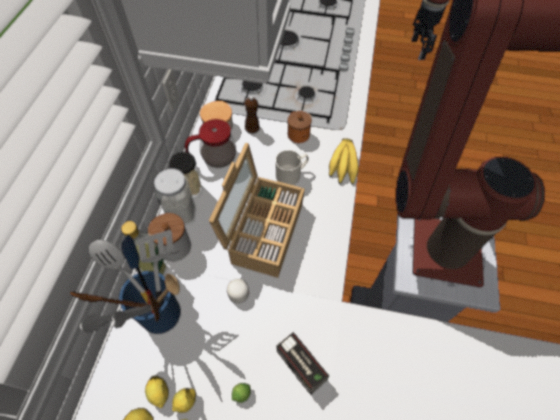

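View pics/top0.png

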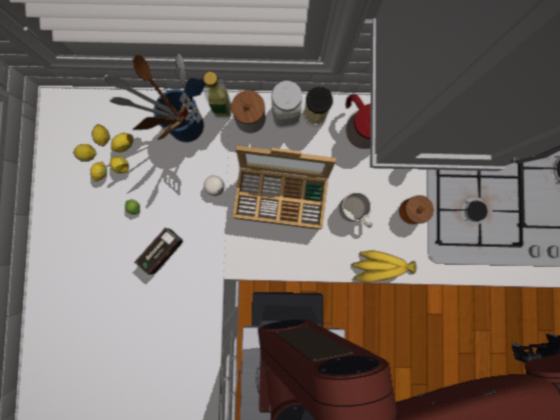

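The top view shows the open chest (rim about (233,222), (324,228), (330,165)) with its lid behind it. In the side view the chest is at about (230-300, 150-270). The timer is to its left, the mug to its right, and there is a range hood at the right rear. I'll zoom in for the corners.

```bash
python3 - <<'E'
import cv2,numpy as np
t=np.load("top.npz")["frame"][:,:,::-1][140:240,220:350]; s=np.load("side.npz")["frame"][:,:,::-1][140:280,205:315]
def up(im,k,x0,y0):
    o=cv2.resize(im,None,fx=k,fy=k,interpolation=cv2.INTER_CUBIC)
    for v in range(0,im.shape[1],10): cv2.putText(o,str(x0+v),(v*k,8),0,.3,(0,0,255),1); cv2.line(o,(v*k,10),(v*k,14),(0,0,255),1)
    for v in range(0,im.shape[0],10): cv2.putText(o,str(y0+v),(0,v*k+4),0,.3,(0,0,255),1)
    return o
cv2.imwrite("pics/tc.png",up(t,6,220,140)); cv2.imwrite("pics/sc.png",up(s,4,205,140))
E
```

```text
(no output)
```

View pics/tc.png

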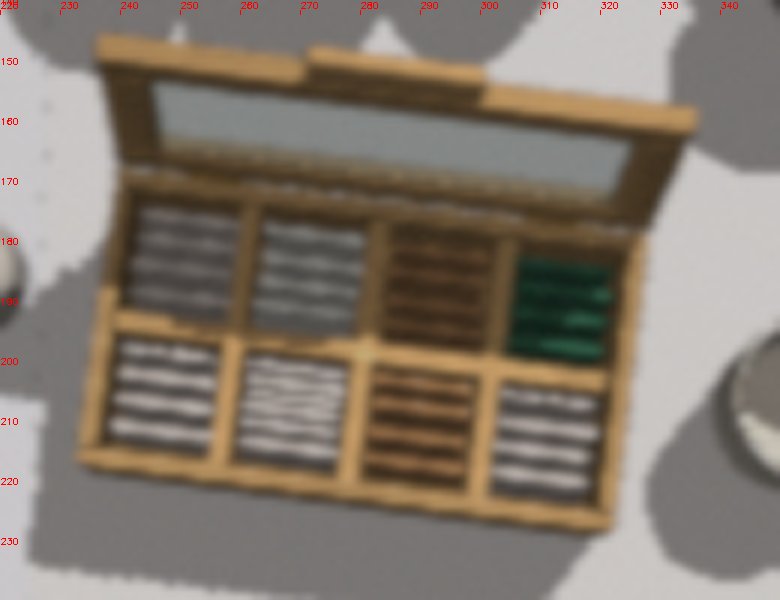

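View pics/sc.png

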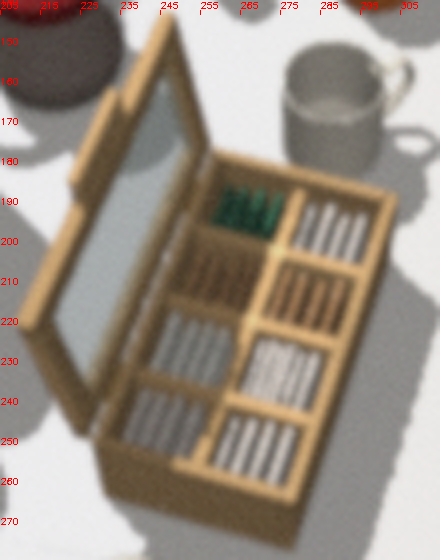

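In the crops I read the rim corners in the top view as FL (233,217), FR (321.7,227.8), BR (327.8,179.2), BL (239.7,168). In the side view they are FR (303.7,188.7), FL (278.2,265), BR (258.2,178), BL (228.7,249.2). The lid's free-edge corners are (236.3,146.2) and (336.2,158.3) in the top view, and (210,221) and (247,144) in the side view. Next I triangulate and fit the pose.

```bash
python3 - <<'E'
import numpy as np,cv2
from scipy.optimize import least_squares
C={n:np.load(n+".npz") for n in("top","side")}
P={n:C[n]["mtx"]@C[n]["camera_from_world"][:3] for n in C}
pts={"FL":((233,217),(278.2,265)),"FR":((321.7,227.8),(303.7,188.7)),"BR":((327.8,179.2),(258.2,178)),"BL":((239.7,168),(228.7,249.2)),
"lidL":((236.3,146.2),(210,221)),"lidR":((336.2,158.3),(247,144))}
for k,(a,b) in pts.items():
    X=cv2.triangulatePoints(P["top"],P["side"],np.float64(a),np.float64(b)).ravel(); print(k,(X[:3]/X[3]).round(4))
loc={"FL":(-.075,.135,.095),"FR":(-.075,-.135,.095),"BR":(.075,-.135,.095),"BL":(.075,.135,.095)}
def T(p,v): c,s=np.cos(p[2]),np.sin(p[2]); return np.array([p[0]+c*v[0]-s*v[1],p[1]+s*v[0]+c*v[1],v[2]])
def pr(n,X): x=P[n]@np.append(X,1); return x[:2]/x[2]
f=lambda p:np.concatenate([np.r_[pr("top",T(p,v))-pts[k][0],pr("side",T(p,v))-pts[k][1]] for k,v in loc.items()])
r=least_squares(f,[.45,0,-.1],loss="soft_l1");print(r.x.round(4),f(r.x).round(1))
E
```

```text
FL [0.4907 0.1915 0.0897]
FR [ 0.4646 -0.0742  0.0894]
BR [ 0.6125 -0.0913  0.0803]
BL [0.6366 0.1753 0.0964]
lidL [0.6709 0.173  0.2378]
lidR [ 0.644  -0.0963  0.2294]
[ 0.5506  0.0516 -0.102 ] [-0.9 -0.   0.5  0.   0.5  0.5  1.1 -1.1  0.2 -0.5  0.2 -2.5 -0.9 -0.4
 -1.3  0.9]
```

```bash
cat > h.py <<'E'
import numpy as np,cv2
from scipy.spatial.transform import Rotation as R
from scipy.linalg import fractional_matrix_power as fmp
CH=(.5506,.0516,-.102)
def W(v):
    c,s=np.cos(CH[2]),np.sin(CH[2]); return np.array([CH[0]+c*v[0]-s*v[1],CH[1]+s*v[0]+c*v[1],v[2]])
def pose(x,z,b,y=0):
    T=np.eye(4); T[:3,3]=W((x,y,z))
    T[:3,:3]=(R.from_euler("z",CH[2])*R.from_rotvec([np.pi,0,0])*R.from_rotvec([0,-b,0])).as_matrix(); return T
def now():
    from workcell import env
    s=env.read_state(); T=np.eye(4); T[:3,3]=s["tcp_pos"]; T[:3,:3]=R.from_rotvec(s["orientation"]).as_matrix(); return T
def rows(A,B,n):
    D=fmp(np.linalg.inv(A)@B,1/n).real; print(n,"x",np.r_[R.from_matrix(D[:3,:3]).as_rotvec(),D[:3,3]].round(4))
def chest(T):
    c,s=np.cos(CH[2]),np.sin(CH[2]); d=T[:3,3]-[CH[0],CH[1],0]; z=T[:3,2]
    return np.round([c*d[0]+s*d[1],-s*d[0]+c*d[1],d[2],np.arctan2(c*z[0]+s*z[1],-z[2])],4)
C={n:np.load(n+".npz") for n in("top","side")}
P={n:C[n]["mtx"]@C[n]["camera_from_world"][:3] for n in C}
def tri(a,b): X=cv2.triangulatePoints(P["top"],P["side"],np.float64(a),np.float64(b)).ravel(); return (X[:3]/X[3]).round(3)
E
python3 - <<'E'
from h import *
print("hood",tri((372,165),(272,72)),"jar glass top",tri((287,90),(172,178)),"jar2 top",tri((319,98),(182,160)),"jar3",tri((249,105),(167,228)))
print(pose(0,.4,0).round(2), chest(now()))
rows(now(),pose(0,.42,0),17)
E
```

```text
hood [ 0.583 -0.144  0.453] jar glass top [0.835 0.039 0.197] jar2 top [ 0.835 -0.054  0.159] jar3 [0.824 0.152 0.109]
[[ 0.99 -0.1  -0.    0.55]
 [-0.1  -0.99 -0.    0.05]
 [ 0.    0.   -1.    0.4 ]
 [ 0.    0.    0.    1.  ]] [-3.046e-01 -6.848e-01  2.303e-01 -5.000e-04]
17 x [-0.0001  0.      0.023   0.026  -0.036  -0.0111]
```

```bash
python3 - <<'E'
from h import *
rows(now(),pose(-.13,.40,0.2,.02),17)
E
```

```text
17 x [ 0.0022 -0.0116  0.0229  0.0177 -0.0388 -0.0114]
```

The manual's scale: shifts go in shares of 0.4 m and turns go in shares of pi rad. Converting my numbers, -0.039 m / 0.4 = -0.0975, 0.018 m / 0.4 = 0.045, 0.023 rad / 3.1416 = 0.0073.

```bash
python3 drive.py '{"rx": [0.0006, 0.0006, 0.0006, 0.0006, 0.0006, 0.0006, 0.0006, 0.0006, 0.0006, 0.0006, 0.0006, 0.0006, 0.0006, 0.0006, 0.0006, 0.0006, 0.0006, 0], "ry": [-0.0038, -0.0038, -0.0038, -0.0038, -0.0038, -0.0038, -0.0038, -0.0038, -0.0038, -0.0038, -0.0038, -0.0038, -0.0038, -0.0038, -0.0038, -0.0038, -0.0038, 0], "rz": [0.0073, 0.0073, 0.0073, 0.0073, 0.0073, 0.0073, 0.0073, 0.0073, 0.0073, 0.0073, 0.0073, 0.0073, 0.0073, 0.0073, 0.0073, 0.0073, 0.0073, 0], "sx": [0.045, 0.045, 0.045, 0.045, 0.045, 0.045, 0.045, 0.045, 0.045, 0.045, 0.045, 0.045, 0.045, 0.045, 0.045, 0.045, 0.045, 0], "sy": [-0.0975, -0.0975, -0.0975, -0.0975, -0.0975, -0.0975, -0.0975, -0.0975, -0.0975, -0.0975, -0.0975, -0.0975, -0.0975, -0.0975, -0.0975, -0.0975, -0.0975, 0], "sz": [-0.0275, -0.0275, -0.0275, -0.0275, -0.0275, -0.0275, -0.0275, -0.0275, -0.0275, -0.0275, -0.0275, -0.0275, -0.0275, -0.0275, -0.0275, -0.0275, -0.0275, 0], "jaw": [0, 0, 0, 0, 0, 0, 0, 0, 0, 0, 0, 0, 0, 0, 0, 0, 0, 0]}'
python3 - <<'E'
from h import *
print(chest(now()))
rows(now(),pose(-.14,.17,0.85,.02),7)
E
```

```text
time: 2.35
tcp_pos: [0.4286, 0.0897, 0.3894]
orientation: [-3.117, 0.156, 0.324]
contact_force: [-0.2, -0.3, -0.2]
opening: 0.0
gripper_force: 0.0
[-0.1252  0.0255  0.3894 -0.2068]
7 x [ 0.0009 -0.0919 -0.0001  0.0129  0.0007  0.0292]
```

```bash
sed -i 's/\[0,-b,0\]/[0,b,0]/' h.py; python3 - <<'E'
from h import *
A=now();M=pose(-.16,.30,0.5,.02);B=pose(-.145,.16,0.95,.02)
rows(A,M,6);rows(M,B,4)
E
```

```text
6 x [ 0.0009  0.1178  0.0005 -0.0072  0.0009  0.0146]
4 x [-0.      0.1125  0.     -0.0189  0.      0.03  ]
```

Scaled: 0.03 m / 0.4 = 0.075, -0.019 m / 0.4 = -0.0475, 0.118 rad / 3.1416 = 0.0376.

```bash
python3 drive.py '{"rx": [0, 0, 0, 0, 0, 0, 0, 0, 0, 0, 0], "ry": [0.0376, 0.0376, 0.0376, 0.0376, 0.0376, 0.0376, 0.0358, 0.0358, 0.0358, 0.0358, 0], "rz": [0, 0, 0, 0, 0, 0, 0, 0, 0, 0, 0], "sx": [-0.0175, -0.0175, -0.0175, -0.0175, -0.0175, -0.0175, -0.0475, -0.0475, -0.0475, -0.0475, 0], "sy": [0.0025, 0.0025, 0.0025, 0.0025, 0.0025, 0.0025, 0, 0, 0, 0, 0], "sz": [0.0365, 0.0365, 0.0365, 0.0365, 0.0365, 0.0365, 0.075, 0.075, 0.075, 0.075, 0], "jaw": [0, 0, 0, 0, 0, 0, 0, 0, 0, 0, 0]}'
python3 - <<'E'
from h import *
from workcell import env
print(chest(now()), env.read_state()["qpos"])
E
```

```text
time: 3.72
tcp_pos: [0.4381, 0.1018, 0.2474]
orientation: [2.781, -0.147, 1.298]
contact_force: [0.5, 0.5, -0.4]
opening: 0.0002
gripper_force: 0.0
[-0.117   0.0385  0.2474  0.8745] [ 0.28573739 -0.91302905  2.57355017 -0.49759729  0.71456594  2.21038778]
```

```bash
python3 - <<'E'
from h import *
rows(now(),pose(-.135,.20,0.5,.02),4)
rows(pose(-.135,.20,.5,.02),pose(-.120,.10,0.5,.02),3)
E
```

```text
4 x [ 0.0065 -0.0936  0.0008 -0.0114  0.0045  0.0059]
3 x [ 0.      0.      0.     -0.0116 -0.      0.0316]
```

Scaled: 0.0316 m / 0.4 = 0.079, -0.0116 m / 0.4 = -0.029, -0.0936 rad / 3.1416 = -0.0298.

```bash
python3 drive.py '{"rx": [0.0021, 0.0021, 0.0021, 0.0021, 0, 0, 0, 0], "ry": [-0.0298, -0.0298, -0.0298, -0.0298, 0, 0, 0, 0], "rz": [0.0003, 0.0003, 0.0003, 0.0003, 0, 0, 0, 0], "sx": [-0.0285, -0.0285, -0.0285, -0.0285, -0.029, -0.029, -0.029, 0], "sy": [0.0113, 0.0113, 0.0113, 0.0113, 0, 0, 0, 0], "sz": [0.015, 0.015, 0.015, 0.015, 0.079, 0.079, 0.079, 0], "jaw": [0, 0, 0, 0, 0, 0, 0, 0]}'
python3 - <<'E'
from h import *
from workcell import env
print(chest(now()), env.read_state()["qpos"])
# route back up and behind lid
pts=[pose(-.130,.30,.3,.02),pose(-.05,.38,.15,.02),pose(.145,.36,.15,.02),pose(.145,.242,.15,.02)]
a=now()
for p,n in zip(pts,(6,3,5,4)): rows(a,p,n);a=p
E
```

```text
time: 4.72
tcp_pos: [0.4304, 0.0832, 0.0961]
orientation: [3.019, -0.157, 0.757]
contact_force: [-0.6, 0.8, -0.2]
opening: -0.0002
gripper_force: 0.0
[-0.1228  0.0192  0.0961  0.4914] [ 0.0751984  -0.47885002  2.50080592 -0.14082109  0.63957819  1.84261706]
6 x [ 0.0001 -0.0319 -0.0003  0.0125 -0.0001 -0.0317]
3 x [ 0.     -0.05   -0.      0.0325  0.     -0.0193]
5 x [0.     0.     0.     0.038  0.     0.0098]
4 x [ 0.      0.      0.     -0.0044 -0.      0.0292]
```

Scaled: 0.038 m / 0.4 = 0.095, 0.0325 m / 0.4 = 0.0813, -0.05 rad / 3.1416 = -0.0159.

```bash
python3 drive.py '{"rx": [0, 0, 0, 0, 0, 0, 0, 0, 0, 0, 0, 0, 0, 0, 0], "ry": [-0.0102, -0.0102, -0.0102, -0.0102, -0.0102, -0.0102, -0.0159, -0.0159, -0.0159, 0, 0, 0, 0, 0, 0], "rz": [0, 0, 0, 0, 0, 0, 0, 0, 0, 0, 0, 0, 0, 0, 0], "sx": [0.0313, 0.0313, 0.0313, 0.0313, 0.0313, 0.0313, 0.0813, 0.0813, 0.0813, 0.095, 0.095, 0.095, 0.095, 0.095, 0], "sy": [0, 0, 0, 0, 0, 0, 0, 0, 0, 0, 0, 0, 0, 0, 0], "sz": [-0.0793, -0.0793, -0.0793, -0.0793, -0.0793, -0.0793, -0.0483, -0.0483, -0.0483, 0.0245, 0.0245, 0.0245, 0.0245, 0.0245, 0], "jaw": [0, 0, 0, 0, 0, 0, 0, 0, 0, 0, 0, 0, 0, 0, 0]}'
python3 - <<'E'
from h import *
from workcell import env
print(chest(now()), env.read_state()["qpos"])
rows(now(),pose(.145,.242,.15,.02),4)
a=env.read_camera("top")["frame"];b=env.read_camera("side")["frame"]
o=np.hstack([cv2.resize(a[60:260,180:380],(400,400),interpolation=2),cv2.resize(b[90:290,150:350],(400,400),interpolation=2)])
cv2.imwrite("pics/behind.png",o[:,:,::-1])
E
```

```text
time: 6.6
tcp_pos: [0.6984, 0.0557, 0.3659]
orientation: [3.122, -0.161, 0.244]
contact_force: [-0.3, -0.4, -0.5]
opening: -0.0001
gripper_force: 0.0
[0.1466 0.0191 0.3659 0.156 ] [-0.02845194  0.23239384  1.27185324 -0.00928927  1.4816161   1.64536258]
4 x [-0.0005 -0.0015 -0.0003 -0.0051 -0.0002  0.0306]
```

View pics/behind.png

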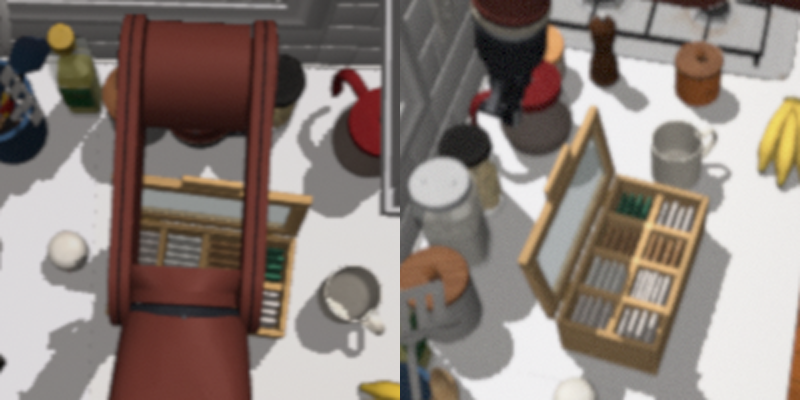

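The fingertips show at crop (490,115) in the side view, behind and above the lid's tab. The lid and chest haven't moved.

Scaled: 0.0305 m / 0.4 = 0.0763, -0.005 m / 0.4 = -0.0125.

```bash
python3 drive.py '{"rx": [0, 0, 0, 0, 0], "ry": [0, 0, 0, 0, 0], "rz": [0, 0, 0, 0, 0], "sx": [-0.0125, -0.0125, -0.0125, -0.0125, 0], "sy": [0, 0, 0, 0, 0], "sz": [0.0763, 0.0763, 0.0763, 0.0763, 0], "jaw": [0, 0, 0, 0, 0]}'
python3 - <<'E'
from h import *
from workcell import env
A=now();c=chest(A);print(c)
rows(A,pose(c[0]-.006,c[2],c[3],c[1]),1)
b=env.read_camera("side"); p=P["side"]@np.append(A[:3,3],1);p=p[:2]/p[2];print(p)
for th in (1.7,): # tab edge projection
  for y in(-.04,.04):
    q=P["side"]@np.append(W((.075-.175*np.cos(th),y,.096+.175*np.sin(th))),1);print(q[:2]/q[2])
f=b["frame"].copy(); cv2.circle(f,tuple(int(v) for v in p),1,(255,0,0),-1)
cv2.imwrite("pics/b2.png",cv2.resize(f[110:270,170:330],(560,560),interpolation=2)[:,:,::-1])
E
```

```text
time: 7.32
tcp_pos: [0.6949, 0.0569, 0.2413]
orientation: [3.122, -0.16, 0.241]
contact_force: [-0.1, -0.2, 0.4]
opening: 0.0004
gripper_force: 0.0
[0.143  0.02   0.2413 0.154 ]
1 x [-0.0017 -0.     -0.0006 -0.0059 -0.     -0.0009]
[213.34839477 181.41734426]
[236.56685847 161.7637021 ]
[225.63737292 185.50634511]
```

View pics/b2.png

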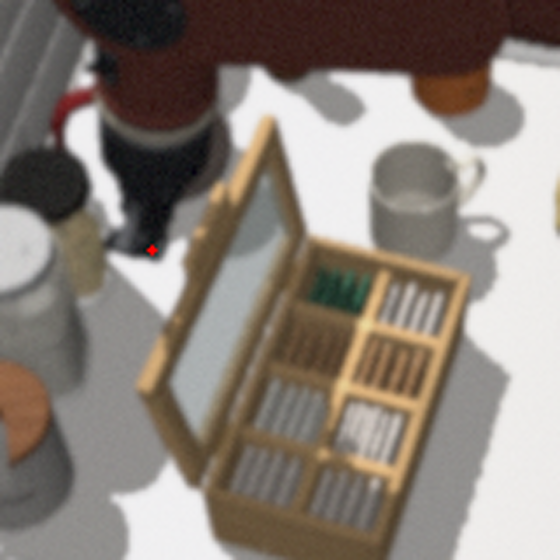

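The fingertip (projected TCP at crop (152,250)) sits behind the lid's outer face with a clear gap. I'll start tipping.

Scaled: -0.006 m / 0.4 = -0.015, -0.001 m / 0.4 = -0.0025.

```bash
python3 drive.py '{"rx": [0, 0, 0, 0, 0, 0, 0, 0, 0], "ry": [0, 0, 0, 0, 0, 0, 0, 0, 0], "rz": [0, 0, 0, 0, 0, 0, 0, 0, 0], "sx": [-0.015, -0.015, -0.015, -0.015, -0.015, -0.015, -0.015, -0.015, 0], "sy": [0, 0, 0, 0, 0, 0, 0, 0, 0], "sz": [-0.0025, -0.0025, -0.0025, -0.0025, -0.0025, -0.0025, -0.0025, -0.0025, 0], "jaw": [0, 0, 0, 0, 0, 0, 0, 0, 0]}'
cat > look.py <<'E'
from h import *
from workcell import env
import sys
A=now();print(chest(A),env.read_state()["time"])
f=env.read_camera("side")["frame"]
# score lid angle: edge-fit of projected lid outline (inner face) to image gradient, vs theta
g=cv2.GaussianBlur(cv2.cvtColor(f,cv2.COLOR_RGB2GRAY).astype(float),(0,0),.8); gx=cv2.Sobel(g,6,1,0);gy=cv2.Sobel(g,6,0,1)
def lp(r,y,h,th): return W((.075-r*np.cos(th)+h*np.sin(th),y,.096+r*np.sin(th)+h*np.cos(th)))
def score(th):
    t=0
    for h in(.001,.013):
      for (r0,y0,r1,y1) in((.02,.135,.15,.135),(.15,.135,.15,.045),(.15,-.045,.15,-.135),(.15,-.135,.02,-.135)):
        L=np.array([lp(r0+(r1-r0)*u,y0+(y1-y0)*u,h,th) for u in np.linspace(0.05,.95,40)])
        q=np.c_[L,np.ones(40)]@P["side"].T;q=q[:,:2]/q[:,2:];d=q[-1]-q[0];n=np.array([-d[1],d[0]])/np.hypot(*d)
        m=q.astype(np.float32)[None]
        s=lambda G:cv2.remap(G,m[...,0],m[...,1],1)[0]
        t+=np.abs(s(gx)*n[0]+s(gy)*n[1]).mean()
    return t
ths=np.arange(0,1.8,.02);S=np.array([score(t) for t in ths]);k=np.argsort(-S)[:4];print("theta",ths[k].round(2),S[k].round(0))
if len(sys.argv)>1: cv2.imwrite(f"pics/{sys.argv[1]}.png",cv2.resize(f[110:270,170:330],(560,560),interpolation=2)[:,:,::-1])
E
python3 look.py b3
```

```text
time: 8.5
tcp_pos: [0.6483, 0.0617, 0.2428]
orientation: [3.121, -0.161, 0.247]
contact_force: [1.2, 0.2, -0.2]
opening: -0.0001
gripper_force: 0.0
[0.0962 0.02   0.2428 0.1576] 8.5
theta [1.54 1.56 1.62 1.52] [1355. 1234. 1118. 1100.]
```

View pics/b3.png

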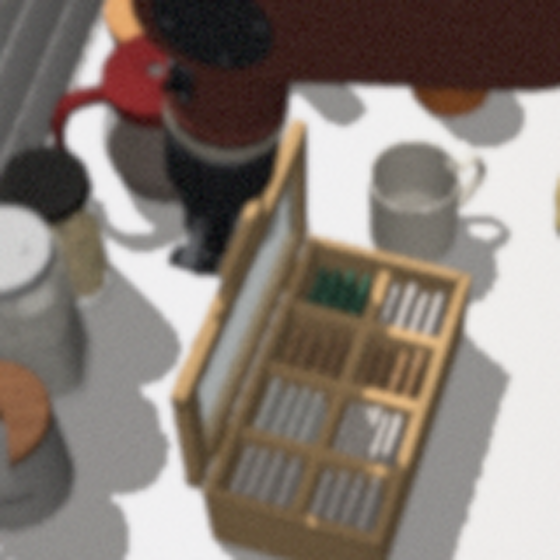

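The lid is now at 1.54 (tracker and picture agree), with the finger against its back at crop (205,260). Pushing a little more.

Scaled: -0.005 m / 0.4 = -0.0125, -0.004 m / 0.4 = -0.01.

```bash
python3 drive.py '{"rx": [0, 0, 0], "ry": [0, 0, 0], "rz": [0, 0, 0], "sx": [-0.0125, -0.0125, -0.01], "sy": [0, 0, 0], "sz": [-0.0025, -0.0025, -0.0025], "jaw": [0, 0, 0]}'
python3 look.py; python3 - <<'E'
from h import *
pts=[pose(.07,.31,.15,.02),pose(-.03,.33,.25,.02),pose(-.135,.27,.4,.02),pose(-.155,.2,.5,.02)]
a=pose(.078,.243,.157,.02)
for p,n in zip(pts,(2,2,3,2)): rows(a,p,n);a=p
E
```

```text
time: 8.93
tcp_pos: [0.6344, 0.0631, 0.2437]
orientation: [3.121, -0.161, 0.247]
contact_force: [-0.2, -0.6, -0.1]
opening: -0.0
gripper_force: 0.2
[0.0822 0.0199 0.2437 0.1582] 8.925
theta [1.46 1.44 1.48 1.42] [1211. 1137. 1067. 1019.]
2 x [ 0.     -0.0035 -0.      0.0012 -0.     -0.0337]
2 x [ 0.      0.05    0.     -0.0475  0.     -0.0186]
3 x [ 0.      0.05    0.     -0.0394 -0.      0.0088]
2 x [ 0.      0.05    0.     -0.0235  0.      0.0278]
```

```bash
python3 drive.py '{"rx": [0, 0, 0], "ry": [0, 0, 0], "rz": [0, 0, 0], "sx": [-0.01, -0.005, 0], "sy": [0, 0, 0], "sz": [-0.0025, 0, 0], "jaw": [0, 0, 0]}'
python3 look.py
```

```text
time: 9.35
tcp_pos: [0.6286, 0.0637, 0.2439]
orientation: [3.121, -0.161, 0.248]
contact_force: [0.2, -0.2, -0.2]
opening: -0.0002
gripper_force: 0.0
[0.0763 0.02   0.2439 0.1584] 9.35
theta [1.42 1.4  1.44 1.38] [1221. 1176. 1115. 1015.]
```

Scaled: -0.045 m / 0.4 = -0.1125, 0.008 m / 0.4 = 0.02.

```bash
python3 drive.py '{"rx": [0, 0], "ry": [0, 0], "rz": [0, 0], "sx": [0.02, 0], "sy": [0, 0], "sz": [-0.05, -0.1125], "jaw": [0, 0]}'
python3 look.py
```

```text
time: 9.65
tcp_pos: [0.6253, 0.0636, 0.3069]
orientation: [3.122, -0.161, 0.239]
contact_force: [0.0, 0.5, 0.9]
opening: 0.0003
gripper_force: 0.0
[0.0731 0.0196 0.3069 0.1528] 9.65
theta [1.42 1.4  1.44 1.38] [1314. 1193. 1077.  999.]
```

Scaled: -0.01 m / 0.4 = -0.025.

```bash
sed -i 's/np.arange(0,1.8,.02)/np.arange(0,1.8,.005)/' look.py; python3 look.py; python3 drive.py '{"rx": [0, 0], "ry": [0, 0], "rz": [0, 0], "sx": [0, 0], "sy": [0, 0], "sz": [-0.025, 0], "jaw": [0, 0]}'
python3 look.py
```

```text
[0.0756 0.02   0.3168 0.1655] 9.7
theta [1.42 1.42 1.41 1.42] [1315. 1312. 1291. 1285.]
time: 10.0
tcp_pos: [0.6248, 0.064, 0.3193]
orientation: [3.121, -0.161, 0.248]
contact_force: [0.5, -0.0, 0.3]
opening: -0.0001
gripper_force: 0.0
[0.0725 0.0199 0.3193 0.1585] 10.0
theta [1.42 1.42 1.41 1.42] [1316. 1314. 1291. 1287.]
```

The lid rests at about 1.42, so it needs to be tipped further. I'll step back, go down behind it and push again.

Scaled: 0.042 m / 0.4 = 0.105, 0.03 m / 0.4 = 0.075.

```bash
python3 drive.py '{"rx": [0, 0, 0, 0, 0, 0], "ry": [0, 0, 0, 0, 0, 0], "rz": [0, 0, 0, 0, 0, 0], "sx": [0.045, 0, -0.015, -0.02, -0.0125, 0], "sy": [0, 0, 0, 0, 0, 0], "sz": [0.0075, 0.075, 0.105, -0.0025, -0.0025, 0], "jaw": [0, 0, 0, 0, 0, 0]}'
python3 look.py
```

```text
time: 10.8
tcp_pos: [0.636, 0.0631, 0.2497]
orientation: [3.121, -0.161, 0.254]
contact_force: [0.4, 0.6, 0.6]
opening: 0.0005
gripper_force: 0.0
[0.0838 0.0201 0.2497 0.1623] 10.8
theta [1.42 1.42 1.43 1.42] [1323. 1322. 1306. 1303.]
```

Scaled: -0.006 m / 0.4 = -0.015, -0.004 m / 0.4 = -0.01.

```bash
python3 drive.py '{"rx": [0, 0, 0, 0], "ry": [0, 0, 0, 0], "rz": [0, 0, 0, 0], "sx": [-0.015, -0.0125, -0.01, -0.005], "sy": [0, 0, 0, 0], "sz": [-0.0025, -0.0025, -0.0025, -0.0025], "jaw": [0, 0, 0, 0]}'
python3 look.py;python3 drive.py '{"rx": [0], "ry": [0], "rz": [0], "sx": [0], "sy": [0], "sz": [0], "jaw": [0]}'
python3 look.py
```

```text
time: 11.35
tcp_pos: [0.6176, 0.0648, 0.2483]
orientation: [3.121, -0.161, 0.248]
contact_force: [0.0, 0.7, 0.1]
opening: -0.0002
gripper_force: 0.0
[0.0653 0.02   0.2483 0.1583] 11.35
theta [1.36 1.37 1.36 1.38] [1405. 1402. 1387. 1379.]
time: 11.52
tcp_pos: [0.618, 0.0648, 0.2483]
orientation: [3.121, -0.161, 0.248]
contact_force: [0.5, 0.9, 0.5]
opening: 0.0
gripper_force: 0.0
[0.0657 0.02   0.2483 0.1585] 11.525
theta [1.36 1.36 1.36 1.35] [1405. 1395. 1393. 1365.]
```

Scaled: -0.003 m / 0.4 = -0.0075, -0.002 m / 0.4 = -0.005.

```bash
python3 drive.py '{"rx": [0, 0], "ry": [0, 0], "rz": [0, 0], "sx": [0, 0], "sy": [0, 0], "sz": [0, 0], "jaw": [0, 0]}'
python3 look.py;python3 drive.py '{"rx": [0, 0, 0], "ry": [0, 0, 0], "rz": [0, 0, 0], "sx": [-0.0075, -0.005, 0], "sy": [0, 0, 0], "sz": [0, 0, 0], "jaw": [0, 0, 0]}'
python3 look.py
```

```text
time: 11.82
tcp_pos: [0.618, 0.0647, 0.2481]
orientation: [3.121, -0.161, 0.248]
contact_force: [0.0, 0.4, -0.3]
opening: 0.0002
gripper_force: 0.0
[0.0657 0.0199 0.2481 0.1583] 11.825
theta [1.34 1.34 1.34 1.35] [1407. 1405. 1390. 1385.]
time: 12.25
tcp_pos: [0.6128, 0.0653, 0.2474]
orientation: [3.121, -0.161, 0.248]
contact_force: [0.1, 0.3, -0.1]
opening: -0.0002
gripper_force: 0.0
[0.0605 0.02   0.2474 0.1583] 12.25
theta [1.32 1.33 1.32 1.34] [1454. 1444. 1439. 1412.]
```

The lid creeps on its own now (1.36 to 1.34 with the finger still). Next I lift the finger clear and go over.

Scaled: -0.045 m / 0.4 = -0.1125, -0.03 m / 0.4 = -0.075.

```bash
python3 drive.py '{"rx": [0, 0], "ry": [0, 0], "rz": [0, 0], "sx": [0.02, 0], "sy": [0, 0], "sz": [-0.075, -0.1125], "jaw": [0, 0]}'
python3 look.py; python3 - <<'E'
from h import *
a=pose(.0655,.32,.158,.02)
for p,n in zip([pose(-.04,.335,.25,.02),pose(-.145,.27,.4,.02),pose(-.165,.2,.5,.02)],(2,3,2)): rows(a,p,n);a=p
E
```

```text
time: 12.55
tcp_pos: [0.6084, 0.0654, 0.3216]
orientation: [3.121, -0.161, 0.242]
contact_force: [1.4, -0.5, -0.6]
opening: 0.0001
gripper_force: 0.0
[0.0561 0.0196 0.3216 0.1547] 12.55
theta [1.3  1.3  1.29 1.3 ] [1211. 1205. 1188. 1168.]
2 x [ 0.      0.046   0.     -0.0506  0.     -0.0169]
3 x [ 0.      0.05    0.     -0.0399 -0.      0.0104]
2 x [ 0.      0.05    0.     -0.0235  0.      0.0278]
```

Scaled: -0.05 m / 0.4 = -0.125, -0.04 m / 0.4 = -0.1, 0.05 rad / 3.1416 = 0.0159.

```bash
python3 drive.py '{"rx": [0, 0, 0], "ry": [0.0146, 0.0146, 0.0159], "rz": [0, 0, 0], "sx": [-0.125, -0.125, -0.1], "sy": [0, 0, 0], "sz": [-0.0425, -0.0425, 0.025], "jaw": [0, 0, 0]}'
python3 look.py
```

```text
time: 12.98
tcp_pos: [0.469, 0.0802, 0.321]
orientation: [3.087, -0.159, 0.478]
contact_force: [-0.5, -0.7, 0.2]
opening: -0.0003
gripper_force: 0.0
[-0.0841  0.0202  0.321   0.3072] 12.975
theta [1.27 1.26 1.27 1.26] [1002.  998.  993.  978.]
```

```bash
cat >> h.py <<'E'
def con(th,b=.5,s=.014,y=.02):
    E=np.array([.075-.175*np.cos(th),.096+.175*np.sin(th)]);t=E+s*np.array([np.sin(b),-np.cos(b)])-.011*np.array([np.cos(b),np.sin(b)])
    return pose(t[0],t[1],b,y)
E
python3 - <<'E'
from h import *
a=now();m=pose(-.115,.22,.5,.02);c=con(.7);print(chest(c))
rows(a,m,3);rows(m,c,2)
E
```

```text
[-0.0618  0.02    0.1912  0.5   ]
3 x [-0.0004  0.0684 -0.0001 -0.0183  0.0001  0.026 ]
2 x [-0.      0.      0.      0.0164 -0.      0.0254]
```

Scaled: 0.026 m / 0.4 = 0.065, 0.025 m / 0.4 = 0.0625, 0.065 rad / 3.1416 = 0.0207.

```bash
python3 drive.py '{"rx": [0, 0, 0, 0], "ry": [0.0207, 0.0207, 0.0201, 0], "rz": [0, 0, 0, 0], "sx": [-0.045, -0.045, -0.045, 0.04], "sy": [0, 0, 0, 0], "sz": [0.065, 0.065, 0.065, 0.0625], "jaw": [0, 0, 0, 0]}'
python3 look.py; python3 - <<'E'
from h import *
rows(now(),con(.7),2)
E
```

```text
time: 13.52
tcp_pos: [0.4687, 0.0803, 0.2076]
orientation: [3.021, -0.154, 0.755]
contact_force: [1.5, 0.5, 1.2]
opening: 0.0002
gripper_force: 0.0
[-0.0844  0.0202  0.2076  0.4895] 13.525
theta [0.   0.   0.01 1.3 ] [848. 838. 828. 821.]
2 x [-0.0004  0.0045 -0.0005  0.0044 -0.0001  0.012 ]
```

Scaled: 0.012 m / 0.4 = 0.03, 0.004 m / 0.4 = 0.01, 0.005 rad / 3.1416 = 0.0016.

```bash
sed -i 's/np.arange(0,1.8,.005)/np.arange(.2,1.27,.005)/' look.py; python3 drive.py '{"rx": [0, 0], "ry": [0.0016, 0.0016], "rz": [0, 0], "sx": [0.01, 0.01], "sy": [0, 0], "sz": [0.03, 0.03], "jaw": [0, 0]}'
python3 look.py c1
```

```text
time: 13.82
tcp_pos: [0.492, 0.0779, 0.1954]
orientation: [3.015, -0.156, 0.778]
contact_force: [-0.1, 0.5, 0.1]
opening: 0.0002
gripper_force: 0.0
[-0.061   0.0202  0.1954  0.5051] 13.825
theta [1.09 1.1  1.09 1.1 ] [636. 631. 629. 615.]
```

View pics/c1.png

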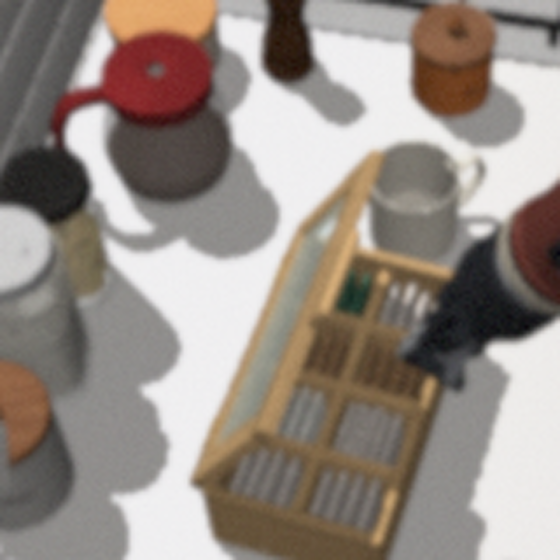

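The picture shows the lid falling freely at about 1.09, with the fingers waiting at crop (420,360) in front of it. I'll wait for it.

```bash
python3 drive.py '{"rx": [0, 0, 0, 0], "ry": [0, 0, 0, 0], "rz": [0, 0, 0, 0], "sx": [0, 0, 0, 0], "sy": [0, 0, 0, 0], "sz": [0, 0, 0, 0], "jaw": [0, 0, 0, 0]}'
python3 look.py
```

```text
time: 14.38
tcp_pos: [0.491, 0.078, 0.1952]
orientation: [3.015, -0.156, 0.777]
contact_force: [0.0, -0.2, -0.0]
opening: -0.0001
gripper_force: 0.0
[-0.062   0.0202  0.1952  0.5041] 14.375
theta [1.05 1.04 1.04 1.05] [564. 564. 556. 554.]
```

```bash
for i in 1 2; do python3 drive.py '{"rx": [0, 0, 0, 0], "ry": [0, 0, 0, 0], "rz": [0, 0, 0, 0], "sx": [0, 0, 0, 0], "sy": [0, 0, 0, 0], "sz": [0, 0, 0, 0], "jaw": [0, 0, 0, 0]}' | grep force
python3 look.py; done
```

```text
contact_force: [-0.2, 0.6, -1.1]
gripper_force: 0.4
[-0.0624  0.0201  0.1944  0.5026] 14.925
theta [0.77 0.77 0.78 0.7 ] [608. 606. 603. 601.]
contact_force: [-0.8, 1.0, -0.2]
gripper_force: 0.5
[-0.0621  0.0202  0.1947  0.5033] 15.475
theta [0.77 0.77 0.7  0.7 ] [600. 598. 597. 597.]
```

The lid is resting on the fingers at about 0.7-0.77. Now I'll lower it.

```bash
python3 - <<'E'
from h import *
ts=[.7,.5,.3,.15,0,-.1]
for a,b in zip(ts,ts[1:]): print(a,b,chest(con(b)));rows(con(a),con(b),8 if b>=.3 else 6)
E
```

```text
0.7 0.5 [-0.0815  0.02    0.1623  0.5   ]
8 x [ 0.      0.      0.     -0.0039 -0.      0.002 ]
0.5 0.3 [-0.0951  0.02    0.1302  0.5   ]
8 x [ 0.      0.      0.     -0.0034 -0.      0.0027]
0.3 0.15 [-0.101   0.02    0.1046  0.5   ]
6 x [ 0.      0.      0.     -0.0029  0.      0.0033]
0.15 0 [-0.1029  0.02    0.0784  0.5   ]
6 x [ 0.      0.      0.     -0.0024 -0.      0.0037]
0 -0.1 [-0.1021  0.02    0.061   0.5   ]
6 x [ 0.      0.      0.     -0.0013 -0.      0.0026]
```

The manual's scale: shifts go in shares of 0.4 m and turns go in shares of pi rad. Converting my numbers, -0.0039 m / 0.4 = -0.0098, 0.002 m / 0.4 = 0.005.

```bash
sed -i 's/np.arange(.2,1.27,.005)/np.arange(0,.9,.005)/' look.py; python3 drive.py '{"rx": [0, 0, 0, 0, 0, 0, 0, 0], "ry": [0, 0, 0, 0, 0, 0, 0, 0], "rz": [0, 0, 0, 0, 0, 0, 0, 0], "sx": [-0.0098, -0.0098, -0.0098, -0.0098, -0.0098, -0.0098, -0.0098, -0.0098], "sy": [0, 0, 0, 0, 0, 0, 0, 0], "sz": [0.005, 0.005, 0.005, 0.005, 0.005, 0.005, 0.005, 0.005], "jaw": [0, 0, 0, 0, 0, 0, 0, 0]}'
python3 look.py
```

```text
time: 16.52
tcp_pos: [0.4713, 0.08, 0.1655]
orientation: [3.015, -0.156, 0.776]
contact_force: [0.3, -0.3, -0.8]
opening: 0.0002
gripper_force: 0.3
[-0.0818  0.0202  0.1655  0.5036] 16.525
theta [0.56 0.56 0.55 0.55] [766. 765. 765. 763.]
```

Scaled: -0.0034 m / 0.4 = -0.0085, 0.0027 m / 0.4 = 0.0068.

```bash
python3 drive.py '{"rx": [0, 0, 0, 0, 0, 0, 0, 0], "ry": [0, 0, 0, 0, 0, 0, 0, 0], "rz": [0, 0, 0, 0, 0, 0, 0, 0], "sx": [-0.0085, -0.0085, -0.0085, -0.0085, -0.0085, -0.0085, -0.0085, -0.0085], "sy": [0, 0, 0, 0, 0, 0, 0, 0], "sz": [0.0068, 0.0068, 0.0068, 0.0068, 0.0068, 0.0068, 0.0068, 0.0068], "jaw": [0, 0, 0, 0, 0, 0, 0, 0]}'
python3 look.py c2
```

```text
time: 17.58
tcp_pos: [0.4582, 0.0814, 0.1336]
orientation: [3.015, -0.156, 0.777]
contact_force: [-0.8, 0.3, -1.4]
opening: 0.0002
gripper_force: 0.4
[-0.0949  0.0203  0.1336  0.5042] 17.575
theta [0.36 0.35 0.34 0.36] [1025. 1025. 1023. 1022.]
```

View pics/c2.png

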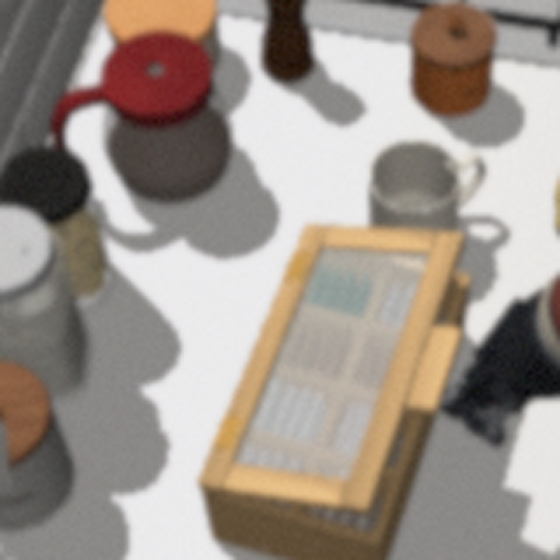

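The tab edge rests on the fingers at crop (450,400), and the lid is at about 0.35. Lowering continues, slower.

Scaled: 0.0036 m / 0.4 = 0.009, 0.0033 m / 0.4 = 0.0083.

```bash
python3 drive.py '{"rx": [0, 0, 0, 0, 0, 0, 0, 0], "ry": [0, 0, 0, 0, 0, 0, 0, 0], "rz": [0, 0, 0, 0, 0, 0, 0, 0], "sx": [-0.0073, -0.0073, -0.0073, -0.0073, -0.0073, -0.0073, -0.0065, -0.0065], "sy": [0, 0, 0, 0, 0, 0, 0, 0], "sz": [0.0083, 0.0083, 0.0083, 0.0083, 0.0083, 0.0083, 0.009, 0.009], "jaw": [0, 0, 0, 0, 0, 0, 0, 0]}'
python3 look.py
```

```text
time: 18.62
tcp_pos: [0.4509, 0.0822, 0.0985]
orientation: [3.016, -0.156, 0.774]
contact_force: [-5.2, -0.1, -0.1]
opening: -0.0
gripper_force: 2.3
[-0.1023  0.0203  0.0985  0.5025] 18.625
theta [0.14 0.14 0.14 0.15] [1195. 1194. 1194. 1191.]
```

```bash
python3 drive.py '{"rx": [0, 0, 0, 0, 0], "ry": [0, 0, 0, 0, 0], "rz": [0, 0, 0, 0, 0], "sx": [-0.0045, -0.0045, -0.0045, -0.0045, -0.0038], "sy": [0, 0, 0, 0, 0], "sz": [0.0063, 0.0063, 0.0063, 0.0063, 0.005], "jaw": [0, 0, 0, 0, 0]}'
python3 look.py
```

```text
time: 19.3
tcp_pos: [0.4499, 0.0824, 0.0845]
orientation: [3.015, -0.156, 0.777]
contact_force: [-2.5, 0.1, -1.7]
opening: 0.0003
gripper_force: 1.2
[-0.1033  0.0204  0.0845  0.5043] 19.3
theta [0.07 0.06 0.08 0.06] [1219. 1218. 1217. 1216.]
```

Scaled: -0.0015 m / 0.4 = -0.0038.

```bash
python3 drive.py '{"rx": [0, 0, 0, 0, 0, 0, 0], "ry": [0, 0, 0, 0, 0, 0, 0], "rz": [0, 0, 0, 0, 0, 0, 0], "sx": [-0.0038, -0.0038, -0.0038, -0.0038, -0.0038, -0.0038, 0], "sy": [0, 0, 0, 0, 0, 0, 0], "sz": [0.0038, 0.0038, 0.0038, 0.0038, 0.0038, 0.0038, 0], "jaw": [0, 0, 0, 0, 0, 0, 0]}'
python3 look.py
```

```text
time: 20.23
tcp_pos: [0.4458, 0.0828, 0.0719]
orientation: [3.016, -0.156, 0.775]
contact_force: [0.2, -0.3, -0.5]
opening: -0.0
gripper_force: 0.0
[-0.1074  0.0204  0.0719  0.503 ] 20.225
theta [0.06 0.05 0.06 0.04] [1203. 1203. 1202. 1201.]
```

Scaled: -0.01 m / 0.4 = -0.025, -0.006 m / 0.4 = -0.015.

```bash
python3 drive.py '{"rx": [0, 0, 0, 0, 0, 0, 0, 0], "ry": [0, 0, 0, 0, 0, 0, 0, 0], "rz": [0, 0, 0, 0, 0, 0, 0, 0], "sx": [-0.005, -0.0075, -0.015, -0.025, -0.025, -0.025, 0, 0], "sy": [0, 0, 0, 0, 0, 0, 0, 0], "sz": [0, 0, 0, -0.0125, -0.025, -0.025, -0.025, 0], "jaw": [0, 0, 0, 0, 0, 0, 0, 0]}'
python3 look.py c3
```

```text
time: 21.28
tcp_pos: [0.4018, 0.092, 0.0862]
orientation: [3.014, -0.157, 0.769]
contact_force: [0.3, -0.2, -0.0]
opening: 0.0001
gripper_force: 0.0
[-0.1521  0.025   0.0862  0.4997] 21.275
theta [0.06 0.05 0.06 0.04] [1180. 1180. 1179. 1178.]
```

View pics/c3.png

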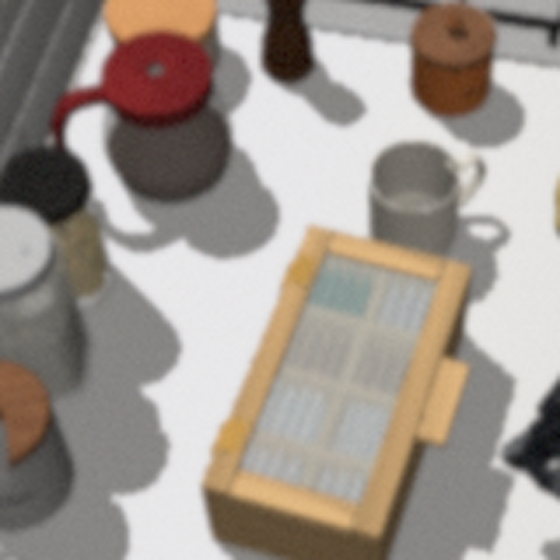

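The lid lies flush on the rim with no gap and didn't move while the fingers withdrew. The fingers are clear at crop (520,450), and the mug and the other things in view stand where they were. Handing in.

```bash
python3 -c "
from workcell import env
print(env.sign_off())"
```

```text
the job is handed in; nothing more can be done
None
```

The tea chest is shut: I tipped the lid until it fell by itself, caught it on the fingers at about 0.75 rad, lowered it slowly onto the rim and handed the job in at about 21 s; the hand-in returned no verdict.

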